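# Cull the short pillar, then index the engraving jig to the third click and hold it

### The arm

A 6-joint arm with a two-finger parallel gripper is mounted at the origin on the work surface. World frame = base frame: x ahead of the robot, y to its left, z up, the work surface at z = 0. Lengths are in m, angles in degrees, forces in N, time in s.
With the tool pointing down it reaches from about 0.4 to 0.825 m from the base axis. Payload 7 kg.
Tool frame: the origin (TCP) lies at the very end of the fingers, on their centre line; the grasp point (between the pads) lies 19 mm behind it; z points along the fingers, y is the line along which they close (so a half turn about z gives the same grasp; the last joint's range is limited). The gripper opens to 88 mm and grips with 3 to 60 N. Pads are 19 mm wide; open, the fingers measure 130 mm over their backs; the gripper's body (78 mm by 193 mm) begins 47 mm behind the grasp point.
Start: joints at [90.648, 20.546, 0.682, 0, -70.136, -16.507], TCP at [0.184, 0.649, 0.227] pointing down, gripper open.
Joint ranges: [-176.03, 176.03], [-82.01, 121.73], [-58.28, 71.71], [-173.87, 95.51], [-174.79, -0.11], [-173.66, 173.66]. Speed limits (degrees/s): [136.94, 136.94, 172.46, 180, 180, 180].

### API

Orientations are given as [roll, pitch, yaw] about the fixed x, y, z axes, in that order (R = Rz(yaw) Ry(pitch) Rx(roll)).
In Python, from plant import get_obs, snapshot, camera_params, close_job, boxes_of, cut_out, landmark_of gives the robot as it stands.
- The arm moves only by the shell command python3 -m inch 'ROWS' [OPENING]. ROWS is text: rows parted by semicolons, each of 6 numbers parted by spaces: the shift along the tool's x, y, z in units of 30 cm (1.0 is 30 cm), then the turn, a rotation vector about the tool's x, y, z in units of pi rad (1.0 is pi rad). A call has 1 to 10 rows; each row is the pose to reach, as a shift and turn from the pose commanded when the call began, along the tool's axes at that moment, turning the shorter way round; what a row does not reach only later rows make up. A row lasts 1/12 s, in which the tool goes at most 41.7 mm and 7.16 degrees, less where a joint would pass 70% of its speed; a pose out of reach is approached as far as the arm can. A call with a number of a shift or a turn outside -1 to 1 is refused whole. A call with a gripper value outside its range is refused whole. OPENING is the closure, from -1 (fully open) to 1 (shut), set as the call begins (- or left out, the last holds). The fingers move at their own pace and stop on an object; the grip force is fixed at half the most. Time passes only in rows, so rows that repeat a pose let the fingers close. It gives the time, the measured TCP pose, the force, the opening and the grip force at its end, in the units of the state.
- get_obs(): the state, without advancing time (a new reading comes with each control period).
- snapshot(name): name is "scene" or "top" or "wrist"; returns the picture (400x640x3 uint8, red, green, blue); there is no depth.
- camera_params(name): a dict with "mtx" (3x3 intrinsics, pixels), "k1" (the pictures are not rectified: a ray, as slopes to the right and down, at radius r is drawn at 1 + k1 r^2 times it, then the intrinsics apply), "rvec" (rotation vector, rad) and "tvec" (3), from world to camera coordinates, as OpenCV has them. Camera axes: x right, y down, z forward; pixel columns grow to the right and rows downward; lengths in m; the calibration is good to about 2 mm. A picture is of the moment at which its call begins: read the wrist's pose just before it. camera_params takes no time and is no camera call; for the wrist camera it gives the pose at the moment of the call.
- close_job(): hands the job in; it is judged then, once.
Trained networks look in the newest picture that a camera, given by its name, has taken for a name from the list of things; names that differ only in an ending like _2 or _b are one class to them, and where a whole thing is asked for, a point or a joint stands for the part that bears it (a point fixed in the world has none). Each returns a list of dicts, best first, with "p" (0 to 1); they miss things now and then, are a little off and sometimes report something else, mostly with a low value. They report only what shows in the picture. A call takes as long as a camera call. They do not tell look-alikes from the thing itself.
- boxes_of(camera, thing): "rect" ([left, top, width, height] in pixels, round what is visible of it).
- cut_out(camera, thing): "pixels" (400x640 bool, what is visible of it) and "rect" ([left, top, width, height] in pixels, round what is visible of it).
- landmark_of(camera, thing): "uv" ([column, row] in pixels: a listed point, or the origin of a listed thing).
The state is a dict: "clock": time; "joint_pos": joint angles; "qvel": joint speeds; "tau": joint torques, N m; "tool_pos": TCP position; "orientation": TCP orientation; "force": force on the tool from outside, world axes, zero at the start; "moment": the same for the moment, N m; "opening": finger opening in m; "gripper_force": force on a finger pad.
Only numpy, scipy, OpenCV 4.12 (cv2) and the standard library are available. Lean on these libraries where they do the work, as an engineer would, in place of code of your own. Each camera call takes 0.05 s, during which the arm holds its last target. There are 200 camera calls.

### The job

Set up the engraving jig for this batch of silver pillars: first put the one pillar that is too short into the blue scrap tray, leaving the good ones standing on their board and the other things on the bench alone. Then turn the jig's index knob anticlockwise (seen from above) all the way back to its end stop, and from there clockwise by three clicks. Finish while still gripping the knob at the third click: the engraver wants it held there, so do not let go.

Things in the scene. Friction and masses are not known exactly. Their poses are not given: they have to be found in the camera images.
- knob_turn (a joint): angle of the index knob in rad: 0 at its anticlockwise end stop (home, stop 0), growing clockwise seen from above, to 1.833 at the far end. A sprung ball gives a felt click stop every 15 degrees (0.2618 rad): first click 0.262, second 0.524, third 0.785. About 0.1 N m turns it over a click; let go, it snaps into the nearest stop. It starts at about stop 4 or 5.
- index_knob: index knob: round dark skirt 50 mm diameter, 8 mm high, and on it an upright black grip bar 52 mm long (its x), 16 mm thick (its y), 34 mm high, white mark on its -x half. Turns about its z. Origin: centre of its underside, 48 mm above the table. Pinch the bar across its 16 mm from above.
- knob_grip (a point): point on the knob's vertical axis at the height to grip, 76 mm above the table, inside the grip bar (bar top is 14 mm higher); its x runs along the bar, its y across the 16 mm thickness
- jig: green metal engraving jig fixed to the table, 120 x 120 mm, 44 mm high; in its centre a 100 mm aluminium dial (top 48 mm above the table) carries the index knob. Origin: centre of its underside. Lines on the dial mark the stops, red = home; at home the bar lies along the jig's x with its white mark towards the jig's -x.
- scrap_tray: blue open scrap tray fixed to the table, 120 x 120 mm outside, 35 mm high, walls and floor 4 mm. Origin: centre of its underside
- batch_board: pale wooden board fixed to the table, 90 mm (x) by 250 mm (y), 12 mm thick, on which the batch of four pillars stands in a row along y, about 58 mm apart. Origin: centre of its underside
- pillar_a: turned silver pillar standing on the board, one of four with the same foot (32 mm diameter, 6 mm high), 22 mm diameter shaft from 10 mm above its underside to 12 mm below its top, and 28 mm diameter head; 60 to 130 g. Three are 60 mm tall, one is short at 42 mm: tell it by the height of its top. Origin: centre of its underside
- pillar_a_top (a point): centre of the top face of pillar_a: 60 mm above its underside on a good pillar, 42 mm on the short one
- pillar_b: turned silver pillar standing on the board, one of four with the same foot (32 mm diameter, 6 mm high), 22 mm diameter shaft from 10 mm above its underside to 12 mm below its top, and 28 mm diameter head; 60 to 130 g. Three are 60 mm tall, one is short at 42 mm: tell it by the height of its top. Origin: centre of its underside
- pillar_b_top (a point): centre of the top face of pillar_b: 60 mm above its underside on a good pillar, 42 mm on the short one
- pillar_c: turned silver pillar standing on the board, one of four with the same foot (32 mm diameter, 6 mm high), 22 mm diameter shaft from 10 mm above its underside to 12 mm below its top, and 28 mm diameter head; 60 to 130 g. Three are 60 mm tall, one is short at 42 mm: tell it by the height of its top. Origin: centre of its underside
- pillar_c_top (a point): centre of the top face of pillar_c: 60 mm above its underside on a good pillar, 42 mm on the short one
- pillar_d: turned silver pillar standing on the board, one of four with the same foot (32 mm diameter, 6 mm high), 22 mm diameter shaft from 10 mm above its underside to 12 mm below its top, and 28 mm diameter head; 60 to 130 g. Three are 60 mm tall, one is short at 42 mm: tell it by the height of its top. Origin: centre of its underside
- pillar_d_top (a point): centre of the top face of pillar_d: 60 mm above its underside on a good pillar, 42 mm on the short one
- candlestick: bystander: silver candlestick 160 mm tall, foot 72 mm diameter. Origin: centre of its underside
- dish_stack: bystander: stack of square silver dishes, 130 x 130 mm, 17 mm high. Origin: centre of its underside
- tool_cup: bystander: blue cup with tools, 72 mm diameter, about 125 mm high with the tools. Origin: centre of its underside
Things that resemble listed ones, but are neither listed nor needed, are in the scene too. What is shaped like the pillar_d but pink is not meant. What is shaped like the pillar_a but yellow is not meant.

How it is judged (in metres and radians):
On the way, in this order (a step that is already met when the one before it is completed fails the run):
1. the short pillar lies or stands in the scrap tray, let go (x of pillar_c in the frame of scrap_tray between -0.06 and 0.06 m and y of pillar_c in the frame of scrap_tray between -0.06 and 0.06 m and height (world z) of pillar_c below 0.035 m and contact force between pillar_c and the fingers below 0.2 N and contact force between pillar_c and scrap_tray above 0.1 N and linear speed of pillar_c below 0.03 m/s), for 0.2 s.
2. the index knob is back at its anticlockwise end stop (value of joint knob_turn below 0.07 rad), for 0.2 s.
At the end, for the whole second after the job is handed in: The fingers hold the grip bar (over 3 N) with the knob within 0.08 rad of the third click (0.785 rad); the short pillar rests in the scrap tray, let go; the three good pillars stand upright on the board; the bystanders are within 20 mm of their starts (all of step 1 and value of joint knob_turn between 0.705 and 0.865 rad and contact force between the fingers and index_knob above 3 N and angle between each of pillar_a, pillar_b, pillar_d's own z axis and vertical below 0.2 rad and z of pillar_a in the frame of batch_board between 0.008 and 0.018 m and z of pillar_b in the frame of batch_board between 0.008 and 0.018 m and z of pillar_d in the frame of batch_board between 0.008 and 0.018 m and distance of each of candlestick, dish_stack, tool_cup from where it was at the start of the episode below 0.02 m); the arm keeps its last pose, push and grip.
It fails at once if a good pillar is shifted by more than 20 mm or tipped (distance of any of pillar_a, pillar_b, pillar_d from where it was at the start of the episode above 0.02 m or angle between any of pillar_a, pillar_b, pillar_d's own z axis and vertical above 0.4 rad).
It fails at once if a bystander is shifted by more than 20 mm or tipped (distance of any of candlestick, dish_stack, tool_cup from where it was at the start of the episode above 0.02 m or angle between any of candlestick, dish_stack, tool_cup's own z axis and vertical above 0.3 rad).
It also fails if it takes over 61 s, if anything falls off the work surface, if the arm or the gripper's body presses on something with over 40 N, if the wrist force passes 120 N, or if a joint passes its speed limit or range.

## Working session

There is one attempt and no reset: what is moved stays moved. The work goes in short steps, Python scripts to look and compute and a shell command to move; the robot and the scene stay as the last step left them, time stands still between calls to the robot, and variables do not carry over. Pictures are saved under pics/ and viewed, at most 10 in all, crops included, and the job is handed in when it is done.

```bash
mkdir -p pics; cat > h.py <<'E'
import numpy as np, cv2
from scipy.spatial.transform import Rotation as R
from plant import *
def ray(cam,uv,P=None):
    P=P or camera_params(cam); K=np.array(P["mtx"],float); k=P["k1"]
    d=np.array([(uv[0]-K[0,2])/K[0,0],(uv[1]-K[1,2])/K[1,1]]); s=d.copy()
    for _ in range(30): s=d/(1+k*(s@s))
    M=R.from_rotvec(np.ravel(P["rvec"])).as_matrix(); t=np.ravel(P["tvec"])
    return -M.T@t, M.T@np.array([s[0],s[1],1])
def at_z(cam,uv,z,P=None):
    o,d=ray(cam,uv,P); return o+d*(z-o[2])/d[2]
def tri(a,b):
    A=[];B=[]
    (o1,d1),(o2,d2)=a,b
    l=np.linalg.lstsq(np.c_[d1,-d2],o2-o1,rcond=None)[0]
    p,q=o1+l[0]*d1,o2+l[1]*d2
    return (p+q)/2,np.linalg.norm(p-q)
def rows(tgt,yaw=None):
    "shift/turn in move units to world TCP tgt, tool down with yaw"
    o=get_obs(); T=R.from_euler('xyz',o["orientation"],degrees=True)
    s=T.inv().apply(np.array(tgt)-o["tool_pos"])/.3
    r=np.zeros(3)
    if yaw is not None: r=(T.inv()*R.from_euler('xyz',[180,0,yaw],degrees=True)).as_rotvec()/np.pi
    return np.round(s,4),np.round(r,4)
E
python3 - <<'E'
from h import *
o=get_obs();print(o["tool_pos"],o["orientation"],o["clock"])
for c in("scene","top"):
    im=snapshot(c);cv2.imwrite(f"pics/{c}0.png",im[:,:,::-1])
    oo,d=ray(c,(320,200)); print(c,oo.round(3),d.round(3))
    for n,z in(("pillar_a_top",.072),("pillar_a",.012),("scrap_tray",0),("jig",0),("knob_grip",.076),("index_knob",.048),("batch_board",0),("candlestick",0),("tool_cup",0),("dish_stack",0)):
        for r in landmark_of(c,n)[:7]: print(c,n,round(r["p"],2),np.round(r["uv"],1),at_z(c,r["uv"],z).round(3)[:2])
E
```

```text
[0.18433744 0.64881639 0.22561672] [ 1.79903144e+02 -9.08595285e-03 -1.58643951e+01] 0.0
scene [0.856 0.507 0.773] [-0.301 -0.552 -0.777]
scene pillar_a_top 0.81 [395.7 252.8] [0.517 0.202]
scene pillar_a_top 0.74 [342.2 259.9] [0.619 0.164]
scene pillar_a 0.88 [459.9 348.9] [0.506 0.405]
scene pillar_a 0.81 [370.8 249.6] [0.531 0.143]
scene pillar_a 0.81 [461.6 272.3] [0.395 0.283]
scene pillar_a 0.64 [408.2 289. ] [0.516 0.259]
scene pillar_a 0.56 [340.5 273.1] [0.618 0.16 ]
scene pillar_a 0.53 [390.9 264.5] [0.514 0.195]
scene pillar_a 0.31 [316.1 166.3] [ 0.515 -0.136]
scene scrap_tray 0.77 [269.8 129.9] [ 0.556 -0.336]
scene jig 0.65 [315.1 192.5] [ 0.555 -0.069]
scene jig 0.56 [409.7 287.6] [0.506 0.254]
scene jig 0.17 [315.9 176.2] [ 0.527 -0.116]
scene knob_grip 0.94 [316.4 166.4] [ 0.543 -0.082]
scene index_knob 0.7 [314.7 178.3] [ 0.553 -0.073]
scene batch_board 0.68 [259.6 267.1] [0.76  0.057]
scene batch_board 0.56 [403.  275.4] [0.502 0.224]
scene candlestick 0.6 [339.5 363.4] [0.712 0.315]
scene tool_cup 0.74 [256.1 266.5] [0.766 0.052]
scene dish_stack 0.74 [217.6 188.
[... 269 characters left out ...]
pillar_a 0.71 [235.8 226.4] [0.519 0.264]
top pillar_a 0.71 [285.6 222.3] [0.527 0.132]
top pillar_a 0.66 [218.  240.8] [0.483 0.311]
top pillar_a 0.52 [260.7 225.8] [0.519 0.198]
top pillar_a 0.52 [231.5 275.9] [0.39  0.276]
top pillar_a 0.51 [273.2 190. ] [0.613 0.164]
top pillar_a 0.46 [184.  231.6] [0.509 0.402]
top scrap_tray 0.6 [455.9 204.1] [ 0.564 -0.323]
top jig 0.9 [363.4 215.4] [ 0.541 -0.074]
top knob_grip 0.84 [364.8 210.2] [ 0.549 -0.071]
top index_knob 0.7 [362.4 209.4] [ 0.553 -0.068]
top batch_board 0.87 [247.7 226.5] [0.519 0.234]
top candlestick 0.64 [216.6 152.2] [0.722 0.317]
top tool_cup 0.61 [308.6 134.6] [0.763 0.067]
top dish_stack 0.79 [408.7 131.9] [ 0.764 -0.205]
```

```bash
ls .
```

```text
h.py
pics
```

```bash
python3 - <<'E'
import cv2
a=cv2.imread("pics/scene0.png")[130:400,230:530];cv2.imwrite("pics/s1.png",cv2.resize(a,None,fx=2.2,fy=2.2,interpolation=3)[:600])
b=cv2.imread("pics/top0.png")[100:310,150:500];cv2.imwrite("pics/t1.png",cv2.resize(b,None,fx=2.25,fy=2.25,interpolation=3))
E
```

```text
(no output)
```

View pics/s1.png

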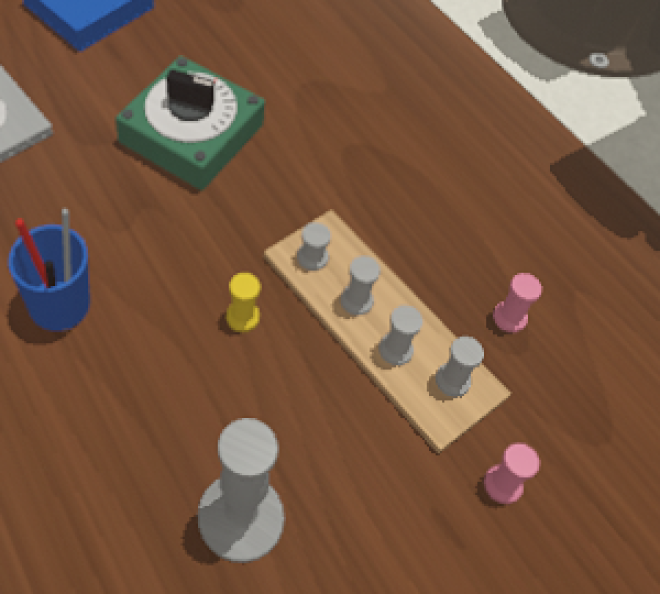

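View pics/t1.png

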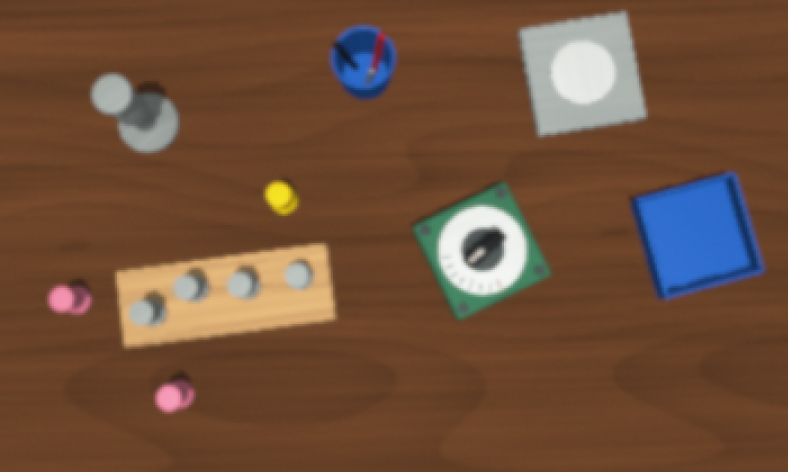

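The scene view (s1) shows four silver pillars on the board. The one nearest the jig is visibly shorter, with its top at about full-picture pixel (373.6, 235.9). In the top view (t1) it is the rightmost, with its head at about (282.4, 221.3). The pink and yellow ones are off the board. The knob's white mark points to the lower left of the top view, at about −48° bar yaw.

```bash
python3 - <<'E'
from h import *
S=lambda x,y:ray("scene",(230+x/2.2,130+y/2.2)); T=lambda x,y:ray("top",(150+x/2.25,100+y/2.25))
for n,s,t in(("1",(316,233),(298,272)),("2",(364,268),(240,283)),("3",(405,319),(187,288)),("4",(466,350),(141,313)),("barends",(171,75),(502,236))):
    print(n,*[v.round(4) for v in tri(S(*s),T(*t))])
tz=lambda x,y,z:at_z("top",(150+x/2.25,100+y/2.25),z)[:2].round(4)
print("short",tz(298,272,.054),at_z("scene",(373.6,235.9),.054).round(4))
print("jig",[tz(*p,.044) for p in((413,227),(505,183),(550,272),(460,319))])
print("dial ctr",tz(482,250,.048),"bar",tz(472,259,.09),tz(500,235,.09))
print("tray",[tz(*p,.035) for p in((632,200),(733,173),(764,270),(662,298))])
print("board",[tz(*p,.012) for p in((116,271),(327,243),(336,320),(124,347))])
m=cut_out("top","index_knob")[0];print(m["p"],m["rect"])
print(rows([.527,.137,.15],-83))
E
```

```text
1 [0.5273 0.1373 0.0561] 0.004
2 [0.5168 0.1996 0.0721] 0.0017
3 [0.5135 0.259  0.0683] 0.0
4 [0.4871 0.3097 0.0711] 0.0007
barends [ 0.5611 -0.0914  0.0841] 0.0006
short [0.5289 0.1362] [0.5248 0.1374 0.054 ]
jig [array([0.5774, 0.0051]), array([ 0.6253, -0.1017]), array([ 0.522 , -0.1492]), array([ 0.4715, -0.0452])]
dial ctr [ 0.5488 -0.0723] bar [ 0.5366 -0.0573] [ 0.562  -0.0888]
tray [array([ 0.603 , -0.2488]), array([ 0.6315, -0.3683]), array([ 0.5181, -0.3978]), array([ 0.4892, -0.278 ])]
board [array([0.5373, 0.3548]), array([0.564 , 0.1058]), array([0.4739, 0.097 ]), array([0.4483, 0.3455])]
0.17 [190.5, 134.8, 40.7, 35.9]
(array([1.5651, 1.3305, 0.2552]), array([0.   , 0.   , 0.373]))
```

```bash
r="0.80 0.66 0.1 0 0 0.373"; python3 -m inch "0.80 0.66 0.1 0 0 0.373;0.80 0.66 0.1 0 0 0.373;0.80 0.66 0.1 0 0 0.373;0.80 0.66 0.1 0 0 0.373;0.80 0.66 0.1 0 0 0.373;0.80 0.66 0.1 0 0 0.373;0.80 0.66 0.1 0 0 0.373;0.80 0.66 0.1 0 0 0.373;0.80 0.66 0.1 0 0 0.373;0.80 0.66 0.1 0 0 0.373" -0.36
python3 -c "
from h import *
print(rows([.527,.137,.15],-83.5),get_obs()['joint_pos'])"
```

```text
clock: 1.98
tool_pos: [0.3621, 0.3917, 0.1968]
orientation: [-180.0, 0.0, -83.6]
force: [1.2, 0.8, -0.1]
opening: 0.0596
gripper_force: 0.0
(array([ 0.9054, -0.4509,  0.1559]), array([-0.0001,  0.0001, -0.0003])) [ 6.83227637e+01  8.50654498e+00 -1.96724333e+01  1.01756485e-03
 -6.18021071e+01 -6.18823575e+01]
```

```bash
python3 -m inch "0.905 -0.451 0.1 0 0 0;0.905 -0.451 0.1 0 0 0;0.905 -0.451 0.1 0 0 0;0.905 -0.451 0.1 0 0 0;0.905 -0.451 0.1 0 0 0;0.905 -0.451 0.1 0 0 0;0.905 -0.451 0.15 0 0 0;0.905 -0.451 0.15 0 0 0;0.905 -0.451 0.15 0 0 0;0.905 -0.451 0.15 0 0 0"
python3 - <<'E'
from h import *
P=camera_params("wrist");o=get_obs();im=snapshot("wrist");cv2.imwrite("pics/w1.png",im[:,:,::-1])
print(o["tool_pos"],o["orientation"])
for r in landmark_of("wrist","pillar_c_top"): print(round(r["p"],2),np.round(r["uv"]),at_z("wrist",r["uv"],.054,P).round(4))
print(rows([.527,.137,.028],-83.5))
E
```

```text
clock: 2.82
tool_pos: [0.5288, 0.1391, 0.1511]
orientation: [179.9, -0.0, -83.1]
force: [0.0, -0.3, -0.5]
opening: 0.0595
gripper_force: 0.0
[0.52880181 0.13910853 0.15110754] [ 1.79949078e+02 -2.85540802e-02 -8.31408968e+01]
0.58 [320. 199.] [0.5244 0.1394 0.054 ]
(array([0.0117, 0.0073, 0.4132]), array([-0.0002,  0.0001,  0.0028]))
```

View pics/w1.png

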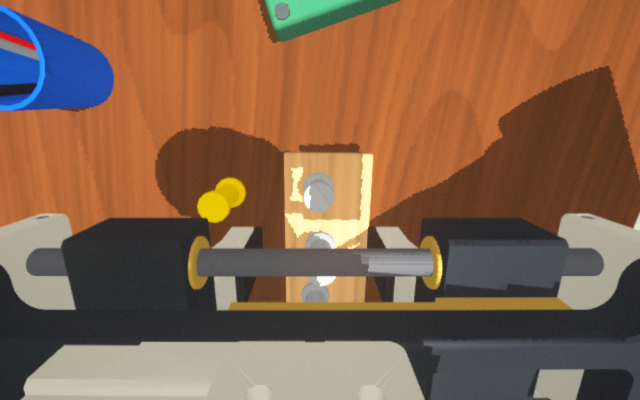

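The wrist view shows the short pillar's head at (319, 195), the first on the board. It lies midway between the fingers and agrees with (0.526, 0.138).

```bash
python3 -m inch "0.008 0.009 0.12 0 0 0;0.008 0.009 0.24 0 0 0;0.008 0.009 0.34 0 0 0;0.008 0.009 0.40 0 0 0;0.008 0.009 0.413 0 0 0;0.008 0.009 0.413 0 0 0;0.008 0.009 0.413 0 0 0"
python3 -m inch "0 0 0 0 0 0;0 0 0 0 0 0;0 0 0 0 0 0;0 0 0 0 0 0;0 0 0 0 0 0;0 0 0 0 0 0" 1
python3 -m inch "0 0 -0.1 0 0 0;0 0 -0.2 0 0 0;0 0 -0.3 0 0 0;0 0 -0.45 0 0 0;0 0 -0.5 0 0 0;0 0 -0.5 0 0 0;0 0 -0.5 0 0 0"
python3 -c "
from h import *
print(rows([.56,-.323,.18],-83.5),rows([.56,-.323,.18],-75))"
```

```text
clock: 3.5
tool_pos: [0.5269, 0.1388, 0.0289]
orientation: [-179.9, 0.0, -82.9]
force: [0.3, 1.0, -0.0]
opening: 0.0595
gripper_force: 0.0
clock: 4.0
tool_pos: [0.5263, 0.1375, 0.028]
orientation: [-180.0, 0.0, -83.0]
force: [-1.3, -0.8, 4.2]
opening: 0.0264
gripper_force: 30.0
clock: 4.58
tool_pos: [0.5265, 0.1378, 0.1789]
orientation: [-179.9, 0.1, -83.0]
force: [-0.7, 0.6, -2.0]
opening: 0.0263
gripper_force: 30.0
(array([ 1.5382,  0.076 , -0.0063]), array([-0.0007,  0.0005,  0.0027])) (array([ 1.5382,  0.076 , -0.0063]), array([-0.0008,  0.0004, -0.0445]))
```

```bash
python3 -m inch "0.92 0.045 0 0 0 -0.038;0.92 0.045 0 0 0 -0.038;0.92 0.045 0 0 0 -0.038;0.92 0.045 0 0 0 -0.038;0.92 0.045 0 0 0 -0.038;0.92 0.045 0 0 0 -0.038;0.92 0.045 0 0 0 -0.038;0.92 0.045 0 0 0 -0.038"
python3 -c "
from h import *
print(rows([.56,-.323,.18],-76))"
```

```text
clock: 5.25
tool_pos: [0.5451, -0.1424, 0.1755]
orientation: [179.8, 0.0, -76.4]
force: [1.1, 0.6, -1.5]
opening: 0.0264
gripper_force: 30.0
(array([ 0.5967,  0.0934, -0.015 ]), array([ 0.0013,  0.0001, -0.0022]))
```

```bash
python3 -m inch "0.597 0.093 0 0 0 0;0.597 0.093 0 0 0 0;0.597 0.093 0 0 0 0;0.597 0.093 0 0 0 0;0.597 0.093 0 0 0 0;0.597 0.093 0 0 0 0;0.597 0.093 0 0 0 0;0.597 0.093 0 0 0 0"
python3 - <<'E'
from h import *
P=camera_params("wrist");im=snapshot("wrist");cv2.imwrite("pics/w2.png",im[:,:,::-1])
for n,z in(("scrap_tray",0),("jig",0),("knob_grip",.076)):
  for r in landmark_of("wrist",n)[:2]: print(n,round(r["p"],2),np.round(r["uv"]),at_z("wrist",r["uv"],z,P).round(4))
print(rows([.56,-.323,.024],-76),get_obs()["tool_pos"])
E
```

```text
clock: 5.92
tool_pos: [0.5615, -0.3179, 0.1762]
orientation: [179.9, 0.1, -76.2]
force: [-0.5, 0.1, -1.0]
opening: 0.0263
gripper_force: 30.0
scrap_tray 0.6 [319. 170.] [ 0.56   -0.3298  0.    ]
(array([0.016 , 0.0121, 0.5124]), array([-0.    ,  0.    , -0.0004])) [ 0.56235328 -0.31747787  0.17772257]
```

View pics/w2.png

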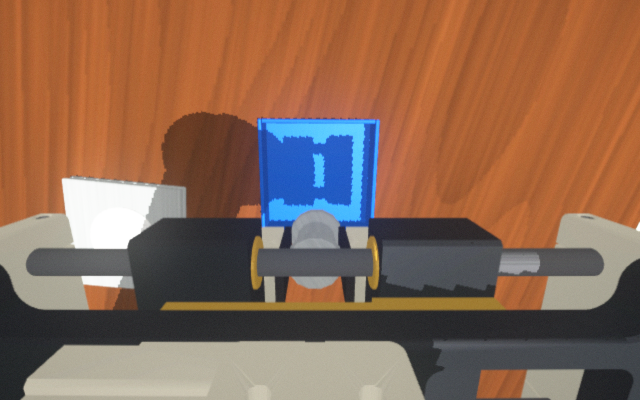

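The wrist view shows the tray squarely ahead, centred near (319, 172), with the pillar held in the fingers. The network's tray centre is (0.560, −0.330), which agrees with the top view.

```bash
python3 -m inch "0.028 0.01 0 0 0 0;0.028 0.01 0.12 0 0 0;0.028 0.01 0.24 0 0 0;0.028 0.01 0.35 0 0 0;0.028 0.01 0.42 0 0 0;0.028 0.01 0.48 0 0 0;0.028 0.01 0.51 0 0 0;0.028 0.01 0.512 0 0 0;0.028 0.01 0.512 0 0 0;0.028 0.01 0.512 0 0 0"
python3 -m inch "0 0 0 0 0 0;0 0 0 0 0 0;0 0 0 0 0 0;0 0 0 0 0 0;0 0 0 0 0 0;0 0 0 0 0 0" 0
python3 -m inch "0 0 -0.1 0 0 0;0 0 -0.2 0 0 0;0 0 -0.3 0 0 0;0 0 -0.4 0 0 0;0 0 -0.45 0 0 0;0 0 -0.45 0 0 0;0 0 -0.45 0 0 0"
python3 -c "
from h import *
for n in ('wrist','top'): cv2.imwrite(f'pics/{n}3.png',snapshot(n)[:,:,::-1])
a=cv2.imread('pics/top3.png')[100:310,150:500]; cv2.imwrite('pics/t3.png',cv2.resize(a,None,fx=2.25,fy=2.25))
print(rows([.549,-.072,.18],-50))"
```

```text
clock: 6.95
tool_pos: [0.5624, -0.3278, 0.0256]
orientation: [-179.9, -0.1, -76.1]
force: [0.5, -0.7, -0.3]
opening: 0.0262
gripper_force: 30.0
clock: 7.45
tool_pos: [0.5614, -0.3275, 0.0243]
orientation: [-180.0, -0.0, -76.2]
force: [0.1, 0.5, -0.0]
opening: 0.0436
gripper_force: 0.0
clock: 8.03
tool_pos: [0.5618, -0.3276, 0.1603]
orientation: [-179.9, -0.1, -76.2]
force: [-0.0, -0.9, -0.8]
opening: 0.0439
gripper_force: 0.0
(array([-0.8354, -0.1654, -0.0723]), array([ 0.0003,  0.0004, -0.1454]))
```

View pics/wrist3.png

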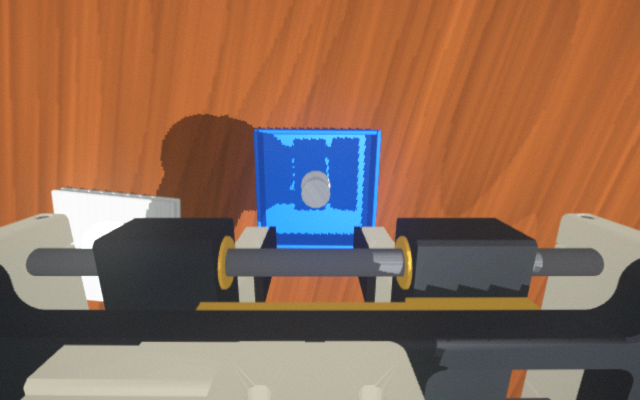

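The short pillar stands in the tray at (315, 188), released. On to the knob.

```bash
python3 -m inch "-0.835 -0.165 -0.07 0 0 -0.145;-0.835 -0.165 -0.07 0 0 -0.145;-0.835 -0.165 -0.07 0 0 -0.145;-0.835 -0.165 -0.07 0 0 -0.145;-0.835 -0.165 -0.07 0 0 -0.145;-0.835 -0.165 -0.07 0 0 -0.145;-0.835 -0.165 -0.07 0 0 -0.145;-0.835 -0.165 -0.07 0 0 -0.145;-0.835 -0.165 -0.07 0 0 -0.145;-0.835 -0.165 -0.07 0 0 -0.145"
python3 - <<'E'
from h import *
P=camera_params("wrist");o=get_obs();im=snapshot("wrist");cv2.imwrite("pics/w4.png",im[:,:,::-1])
print(o["tool_pos"],o["orientation"],ray("wrist",(320,200),P))
for n,z in(("jig",0),("knob_grip",.076),("index_knob",.048)):
  for r in landmark_of("wrist",n)[:2]: print(n,round(r["p"],2),np.round(r["uv"]),at_z("wrist",r["uv"],z,P).round(4))
import pickle;pickle.dump(P,open("P4","wb"))
E
```

```text
clock: 8.97
tool_pos: [0.549, -0.0731, 0.1792]
orientation: [179.9, 0.0, -50.1]
force: [-0.0, 0.0, -0.5]
opening: 0.0435
gripper_force: 0.0
[ 0.54903445 -0.07305279  0.17917055] [ 1.79912827e+02  4.59438510e-02 -5.00789339e+01] (array([ 0.59376807, -0.12444924,  0.33672146]), array([-0.18408993,  0.18901804, -0.96478996]))
jig 0.69 [314. 181.] [ 0.5494 -0.0715  0.    ]
knob_grip 0.73 [314. 196.] [ 0.5502 -0.0727  0.076 ]
knob_grip 0.35 [319. 189.] [ 0.5512 -0.0805  0.076 ]
index_knob 0.54 [317. 200.] [ 0.5404 -0.0658  0.048 ]
```

View pics/w4.png

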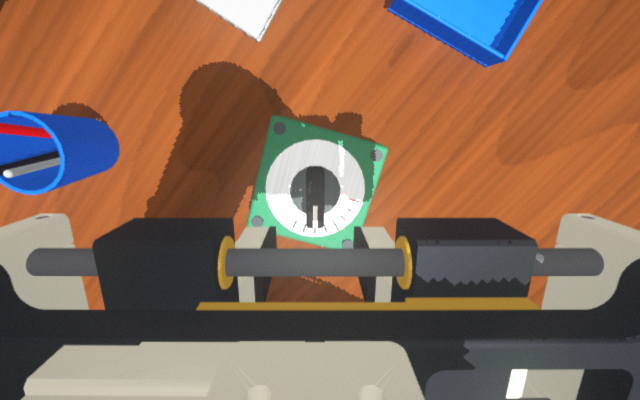

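The wrist view shows the bar at (315, 195), running straight up and down the picture with the mark towards the gripper. It is aligned with the tool x axis at yaw −50° and centred within 1 mm, so I descend and grip.

```bash
python3 -m inch "0 0 0.12 0 0 0;0 0 0.24 0 0 0;0 0 0.32 0 0 0;0 0 0.37 0 0 0;0 0 0.394 0 0 0;0 0 0.394 0 0 0;0 0 0.394 0 0 0"
python3 -m inch "0 0 0 0 0 0;0 0 0 0 0 0;0 0 0 0 0 0;0 0 0 0 0 0;0 0 0 0 0 0;0 0 0 0 0 0" 1
python3 -c "
from h import *
o=get_obs();print(o['tool_pos'],o['orientation'],o['joint_pos'],o['moment'])"
```

```text
clock: 9.75
tool_pos: [0.5499, -0.0729, 0.0622]
orientation: [180.0, -0.0, -50.1]
force: [0.1, -0.7, -0.5]
opening: 0.0439
gripper_force: 0.0
clock: 10.25
tool_pos: [0.5487, -0.0732, 0.0624]
orientation: [179.9, 0.0, -50.1]
force: [-3.4, -3.9, 6.8]
opening: 0.0164
gripper_force: 30.0
[ 0.54867346 -0.07317332  0.06242471] [ 1.79907244e+02  2.37664832e-04 -5.00524554e+01] [ 12.70791867  18.6510452  -26.46575659   0.05977827 -44.96579211
  27.19730079] [-1.25980587  1.19800174 -0.02133729]
```

Gripped at 16.4 mm. Turning anticlockwise.

```bash
python3 -m inch "0 0 0 0 0 -0.03;0 0 0 0 0 -0.06;0 0 0 0 0 -0.09;0 0 0 0 0 -0.12;0 0 0 0 0 -0.15;0 0 0 0 0 -0.18;0 0 0 0 0 -0.21;0 0 0 0 0 -0.24;0 0 0 0 0 -0.27;0 0 0 0 0 -0.30"
python3 -m inch "0 0 0 0 0 -0.02;0 0 0 0 0 -0.04;0 0 0 0 0 -0.06;0 0 0 0 0 -0.07;0 0 0 0 0 -0.08;0 0 0 0 0 -0.08;0 0 0 0 0 -0.08"
python3 -c "
from h import *
o=get_obs();print(o['tool_pos'],o['orientation'],o['joint_pos'],o['moment'],o['force'])"
```

```text
clock: 11.08
tool_pos: [0.5488, -0.073, 0.0625]
orientation: [180.0, 0.1, 4.2]
force: [-2.6, -2.7, 5.9]
opening: 0.0158
gripper_force: 30.0
clock: 11.67
tool_pos: [0.5488, -0.073, 0.0625]
orientation: [180.0, 0.1, 18.4]
force: [-3.7, -2.3, 6.1]
opening: 0.0159
gripper_force: 30.0
[ 0.54876017 -0.07295968  0.06245058] [1.79977953e+02 6.72343098e-02 1.83672378e+01] [ 1.27188514e+01  1.86473738e+01 -2.64590127e+01  4.04161606e-02
 -4.49583585e+01  9.56197838e+01] [-0.85308391  1.15226021  0.08181627] [-3.68998127 -2.32923719  6.14715259]
```

```bash
m() { python3 -c "
from plant import get_obs
o=get_obs();print(round(o['orientation'][2],2),round(o['joint_pos'][5],2),round(o['moment'][2],3))"; }
python3 -m inch "0 0 0 0 0 -0.01;0 0 0 0 0 -0.02;0 0 0 0 0 -0.02" >/dev/null; m
python3 -m inch "0 0 0 0 0 -0.01;0 0 0 0 0 -0.01" >/dev/null; m
python3 -m inch "0 0 0 0 0 -0.01;0 0 0 0 0 -0.01" >/dev/null; m
python3 -m inch "0 0 0 0 0 -0.01;0 0 0 0 0 -0.01" >/dev/null; m
python3 -m inch "0 0 0 0 0 -0.01;0 0 0 0 0 -0.01" >/dev/null; m
```

```text
22.07 99.32 0.145
23.86 101.11 0.136
25.6 102.87 -0.512
27.35 104.64 -0.833
29.14 106.43 -0.859
```

The end stop was met at about yaw 24.5°: the moment rose steeply there, then saturated with the pads tilting on the bar. I hold briefly, then turn clockwise towards yaw −20.3°.

```bash
m() { python3 -c "
from plant import get_obs
o=get_obs();print(o['clock'],round(o['orientation'][2],2),round(o['opening'],4),round(o['moment'][2],3))"; }
python3 -m inch "0 0 0 0 0 0;0 0 0 0 0 0;0 0 0 0 0 0;0 0 0 0 0 0" >/dev/null; m
python3 -m inch "0 0 0 0 0 0.01;0 0 0 0 0 0.01" >/dev/null; m
python3 -m inch "0 0 0 0 0 0.013;0 0 0 0 0 0.013;0 0 0 0 0 0.013;0 0 0 0 0 0.013" >/dev/null; m
python3 -m inch "0 0 0 0 0 0.01;0 0 0 0 0 0.01" >/dev/null; m
python3 -m inch "0 0 0 0 0 0.01;0 0 0 0 0 0.01" >/dev/null; m
```

```text
12.9167 29.04 0.0166 -0.877
13.0833 27.18 0.0164 -0.469
13.4167 25.04 0.0158 0.003
13.5833 23.16 0.0158 0.037
13.75 21.35 0.0158 -0.001
```

```bash
m() { python3 -c "
from plant import get_obs
o=get_obs();print(o['clock'],round(o['orientation'][2],2),round(o['opening'],4),round(o['moment'][2],3))"; }
python3 -m inch "0 0 0 0 0 0.02;0 0 0 0 0 0.05;0 0 0 0 0 0.08;0 0 0 0 0 0.11;0 0 0 0 0 0.14;0 0 0 0 0 0.165;0 0 0 0 0 0.185;0 0 0 0 0 0.20;0 0 0 0 0 0.20" >/dev/null; m
python3 -m inch "0 0 0 0 0 0.01;0 0 0 0 0 0.01" >/dev/null; m
python3 -m inch "0 0 0 0 0 0.011;0 0 0 0 0 0.011" >/dev/null; m
python3 -m inch "0 0 0 0 0 0.01;0 0 0 0 0 0.01" >/dev/null; m
python3 -m inch "0 0 0 0 0 0.01;0 0 0 0 0 0.01" >/dev/null; m
python3 -m inch "0 0 0 0 0 -0.01;0 0 0 0 0 -0.01;0 0 0 0 0 -0.01" >/dev/null; m
python3 - <<'E'
from h import *
for n in ('wrist','top'):
    im=snapshot(n)[:,:,::-1]; cv2.imwrite(f'pics/{n}5.png',im)
w=cv2.imread('pics/wrist5.png')[100:300,220:420]; t=cv2.imread('pics/top5.png')[120:280,200:500]
cv2.imwrite('pics/c5.png',np.hstack([cv2.resize(w,(380,380)),cv2.resize(t,(420,380))]))
E
```

```text
14.5 -14.73 0.0158 -0.098
14.6667 -16.46 0.0157 -0.221
14.8333 -18.45 0.0159 -0.143
15.0 -20.23 0.0155 0.031
15.1667 -22.03 0.016 -0.033
15.4167 -20.12 0.0163 -0.018
```

View pics/c5.png

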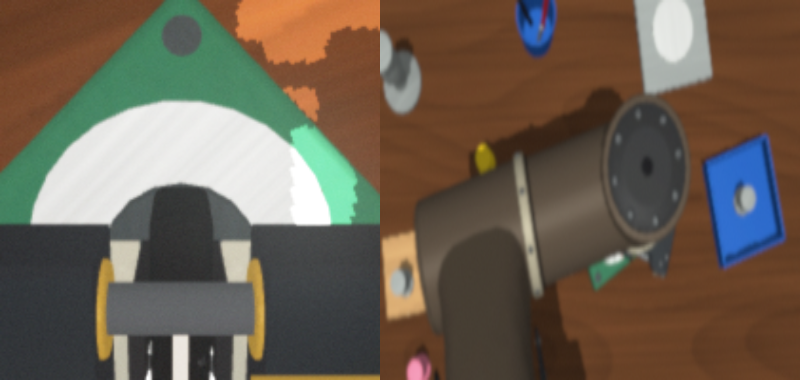

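The wrist crop shows the bar straight between the pads, with the jig's edges at 45° to it, which is three clicks from home. The top crop shows the short pillar standing in the tray at about (745, 200). The moment is near zero, so the knob sits in its stop. Handing in.

```bash
python3 -c "
from plant import *
o=get_obs();print(o['gripper_force']);print(close_job())"
```

```text
29.91618275642395
the job is handed in; nothing more can be done
None
```

I put the short pillar in the scrap tray, turned the knob back to its end stop and then three clicks clockwise, and handed in with the fingers still gripping it (about 30 N). The hand-in gave no verdict.

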